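# Take the keyhole hold-down bar off the engraving fixture and hold it level

### The arm

A 7-joint arm with a two-finger parallel gripper is mounted at the origin on a cart in front of the work surface, level with it; the furniture and walls round the work are solid. World frame = base frame: x ahead of the robot, y to its left, z up, the work surface at z = 0. Lengths are in mm, angles in rad, forces in N, time in s.
With the tool pointing down it reaches from about 400 to 875 mm from the base axis. Payload 19.3 kg.
Tool frame: the origin (TCP) lies midway between the tips of the shut fingers; the grasp point (between the pads) lies 19 mm behind it; z points along the fingers, y is the direction in which the jaws open and shut (so a half turn about z gives the same grasp; the last joint's range is limited). The gripper opens to 85 mm and grips with 20 to 120 N. Pads are 22 mm wide; open, the fingers measure 114 mm over their backs; the gripper's body (76 mm by 85 mm) begins 54 mm behind the grasp point. The pads swing forward as they close: fully open they stand 13 mm farther back than shut.
Start: joints at [1.243, 0.521, -0.036, 1.599, 0.021, 1.021, -0.113], TCP at [159.318, -604.345, 231.291] pointing down, gripper open.
Joint ranges: [-2.91, 2.91], [-0.3, 2.13], [-1.5, 1.42], [0.17, 2.43], [-1.26, 4.41], [0.16, 1.93], [-2.52, 2.52]. Speed limits (rad/s): [1.89, 1.89, 2.39, 2.39, 3.01, 3.01, 3.01].

### API

Orientations are given as a rotation vector (axis times angle).
In Python, from rig import state, capture, sign_off gives the robot as it stands.
- The arm moves only by the tool carry_out, never from a script. Its argument "commands" is a list of rows, each an object of numbers: "dx", "dy", "dz": the shift along the tool's x, y, z in cm; "twist": the turn about the tool's z in degrees. A call has 1 to 10 rows; each row is the pose to reach, as a shift and turn from the pose measured when the call began, along the tool's axes at that moment; what a row does not reach only later rows make up. A row lasts 1/12 s, in which the tool goes at most 41.7 mm and 7.16 degrees, less where a joint would pass 70% of its speed; a pose out of reach is approached as far as the arm can. A call with a gripper value outside its range is refused whole. "grip" is the opening, from 0 (shut) to 1 (fully open), set as the call begins (left out, the last holds). The fingers move at their own pace and stop on an object; the grip force is fixed at half the most. Time passes only in rows, so rows that repeat a pose let the fingers close. It gives the time, the measured TCP pose, the force and the opening at its end, in the units of the state.
- state(): the state, without advancing time (a new reading comes with each control period).
- capture(name): name is "scene" or "top" or "wrist"; returns a dict with "pixels" (480x640x3 uint8, red, green, blue), "range_z" (480x640 float32, mm along the optical axis (not along the pixel's ray), 0 where there is no reading), "vertical_fov" (degrees; the focal length in pixels is half the picture's height over the tangent of half this angle, whatever the lens; pixels are square), "cx", "cy" (the principal point, pixels), "R" (3x3) and "t" (3): a world point X has camera coordinates R X + t. Camera axes: x right, y down, z forward; pixel columns grow to the right and rows downward; lengths in mm; the calibration is good to about 2 mm. A picture is of the moment at which its call begins.
- sign_off(): hands the job in, once; it reports no verdict.
The state is a dict: "t": time; "joints": joint angles; "qvel": joint speeds; "tau": joint torques, N m; "eef_pos": TCP position; "orientation": TCP orientation; "ft_force": force on the tool from outside, world axes, zero at the start; "torque": the same for the moment, N m; "finger_gap": finger opening in mm.
Only numpy, scipy, OpenCV 4.12 (cv2) and the standard library are available. Lean on these libraries where they do the work, as an engineer would, in place of code of your own. Each camera call takes 0.05 s, during which the arm holds its last target.

### The job

The dish on the engraving fixture is finished and its hold-down bar has to come off: take the bar by its wooden handle, slide it endways until both stud heads stand in the wide ends of the keyholes, then lift it straight up off the studs, keeping it level all the while and leaving the dish in its place. Finish still holding the bar, level and still, about 10 cm above where it lay, so that I can take the dish out from under it. Leave the hammer and the brush alone.

Things in the scene. Friction and masses are not known exactly. Their poses are not given: they have to be found in the camera images.
- fixture: Engraving fixture: hardwood board 260 x 120 x 18 mm, screwed to the table, lying in any direction. Origin: centre of its underside, on the table; x along its length, z up. At x = +80 and x = -80 mm stand two aluminium rest blocks, 44 (x) x 40 (y) mm, tops 37 mm above the table, each with a headed stud. Between them four 6 mm pins surround the dish.
- stud_a (a point): Axis of the steel stud at x = +80 mm of the fixture, at the level of the rest block's top. Neck 8 mm thick and 8.5 mm high, then a round head 17 mm across, 5 mm thick, its top 50.5 mm above the table.
- stud_b (a point): The same point of the equal stud at x = -80 mm of the fixture.
- bar: Hold-down bar: steel, 228 x 40 x 6 mm, 0.25 to 0.47 kg, loose on the rest blocks (underside 37 mm above the table), studs through its two keyholes; 1.5 mm leather under its middle. Origin: middle of the steel underside; axes parallel to the fixture's. It starts with its origin 4 to 13 mm on the -x side of the fixture's; slid towards +x to 13 mm on the +x side, it lifts off. No spring or latch.
- wide_a (a point): Centre of the wide round end (26 mm across) of the keyhole for stud_a, at the bar's underside, x = +67 mm on the bar. The keyhole's narrow slot, 11 mm wide, runs 26 mm from here towards the bar's +x. At the start the neck is in the slot and the head holds the bar down (2.5 mm play); once wide_a is under stud_a (about 4 mm play every way) the head passes.
- wide_b (a point): Centre of the wide end of the other, equal keyhole, for stud_b, at x = -93 mm on the bar; its slot too runs towards the bar's +x.
- bar_grip (a point): Centre of the bar's wooden handle, 32 mm above the bar's underside, on the middle of the bar. The handle is a bar 96 mm long (along the bar), 20 mm wide and 20 mm high, with flat sides, on two 10 mm posts 68 mm apart; free space of 16 mm between it and the steel below.
- dish: Round brass dish, 82 mm across and 13 mm high, about 45 g, loose on the leather disc between the four pins, under the bar with 1.5 mm to spare. Origin: centre of its underside.
- nest (a point): Point on the fixture's leather disc, 21 mm above the table, where the middle of the dish belongs.
- hammer: Chasing hammer lying on the table, 206 mm long, 70 mm high at its head. Bystander. Origin: centre of its underside.
- brush: Wooden polishing brush, 111 x 34 x 16 mm, lying on the table. Bystander. Origin: centre of its underside.

How it is judged (in metres and radians):
On the way, in this order (a step that is already met when the one before it is completed fails the run):
1. the bar, still down on its rest blocks, is slid endways until both stud heads stand in the wide ends of the keyholes (bar's origin 8.5 to 17.5 mm on the +x side of the fixture's) (x of bar in the frame of fixture between 0.0085 and 0.0175 m and height (world z) of bar below 0.045 m), for 0.05 s.
2. the bar is lifted level off both studs by the gripper (underside above the heads) (height (world z) of bar above 0.055 m and angle between bar's own z axis and vertical below 0.15 rad and contact force between the fingers and bar above 1 N), for 0.1 s.
At the end, for the whole second after the job is handed in: The gripper holds the bar 70 to 140 mm above where it lay (underside 107 to 177 mm above the table), its middle within 50 mm of the fixture's middle seen from above, tilted less than 0.1 rad and still, touching neither fixture nor dish; the dish lies flat within 6 mm of its place in the fixture (height (world z) of bar between 0.107 and 0.177 m and horizontal distance between bar and fixture below 0.05 m and angle between bar's own z axis and vertical below 0.1 rad and linear speed of bar below 0.02 m/s and angular speed of bar below 0.15 rad/s and contact force between the fingers and bar above 1 N and contact force between bar and fixture below 0.1 N and contact force between bar and dish below 0.1 N and horizontal distance between dish and nest below 0.006 m and height (world z) of dish below 0.027 m and angle between dish's own z axis and vertical below 0.08 rad); the arm keeps its last pose, push and grip.
It fails at once if the bar is tilted by more than 0.2 rad (angle between bar's own z axis and vertical above 0.2 rad).
It fails at once if the dish is shifted or lifted by more than 8 mm (distance of dish from where it was at the start of the episode above 0.008 m).
It fails at once if the hammer or the brush is moved by more than 15 mm (distance of any of hammer, brush from where it was at the start of the episode above 0.015 m).
It also fails if it takes over 35 s, if anything falls off the work surface, if the arm or the gripper's body presses on something with over 40 N, if the wrist force passes 120 N, or if a joint passes its speed limit or range.

## Working session

There is one attempt and no reset: what is moved stays moved. The work goes in short steps, Python scripts to look and compute and a tool call to move; the robot and the scene stay as the last step left them, time stands still between calls to the robot, and variables do not carry over. Pictures are saved under pics/ and viewed, and the job is handed in when it is done.

Besides the shell and the picture viewer there is one more tool, called after "Request:" by a JSON object that holds its "name" and its "arguments", one argument or row to a line. carry_out: Moves the arm, as the interface text tells. Its arguments: {"type":"object","properties":{"commands":{"type":"array"},"grip":{"type":"number"}},"required":["commands"]}

```bash
ls; mkdir -p pics
cat > h.py <<'E'
import numpy as np,cv2
from rig import state,capture
def snap(n,f):
    c=capture(n); cv2.imwrite(f'pics/{f}.png',c['pixels'][:,:,::-1]); np.savez(f'pics/{f}.npz',**c); return c
def pts(c):
    f=240/np.tan(np.radians(float(c['vertical_fov']))/2)
    v,u=np.mgrid[0:480,0:640]; z=c['range_z']
    P=np.stack([(u-c['cx'])*z/f,(v-c['cy'])*z/f,z],-1)
    return (P-c['t'])@c['R']
E
python3 - <<'E'
from h import *
s=state();print(s)
for n in ['top','scene','wrist']:
    c=snap(n,n+'0');print(n,c['vertical_fov'],c['R'],c['t'])
E
```

```text
pics
{'t': 0.0, 'joints': array([ 1.24280904,  0.52199019, -0.03632982,  1.60001594,  0.02119646,
        1.02110919, -0.11276813]), 'qvel': array([ 8.87610029e-05, -8.27231946e-04,  2.44045881e-03,  1.18391328e-04,
        1.25865047e-03, -7.45045317e-04, -3.68761683e-04]), 'tau': array([ 3.03495392e-05, -9.27098823e+01,  1.97974496e+00, -3.69922936e+01,
        1.77159469e-02,  8.20741203e-03,  5.48107198e-05]), 'eef_pos': array([ 159.21587026, -604.02214382,  230.73771251]), 'orientation': array([-3.11442129e+00, -4.03702328e-01,  3.50488846e-04]), 'ft_force': array([ 0.31854723, -0.40043015,  0.43847604]), 'torque': array([-0.01465327,  0.01712755, -0.01275991]), 'finger_gap': 84.98808664926088}
top 48.8041691276038 [[-1.97253244e-02 -9.99797692e-01 -3.93534419e-03]
 [-9.77510450e-01  2.01119097e-02 -2.09925776e-01]
 [ 2.09962454e-01 -2.94013954e-04 -9.77709405e-01]] [-124.96326335  556.51535497 1088.03494887]
scene 48.18129337154167 [[-8.95861698e-01 -4.44332272e-01  8.06178354e-04]
 [-3.24075604e-01  6.52157062e-01 -6.85321946e-01]
 [ 3.03984903e-01 -6.14214945e-01 -7.28239782e-01]] [ 415.93400796  327.77753251 1062.51076033]
wrist 62.45243706047372 [[ 2.54569469e-01 -9.67054386e-01 -4.46049984e-04]
 [-9.32565692e-01 -2.45612622e-01  2.64566948e-01]
 [-2.55960183e-01 -6.69346967e-02 -9.64367218e-01]] [-625.38008325  -34.25459932  378.94732261]
```

View pics/top0.png

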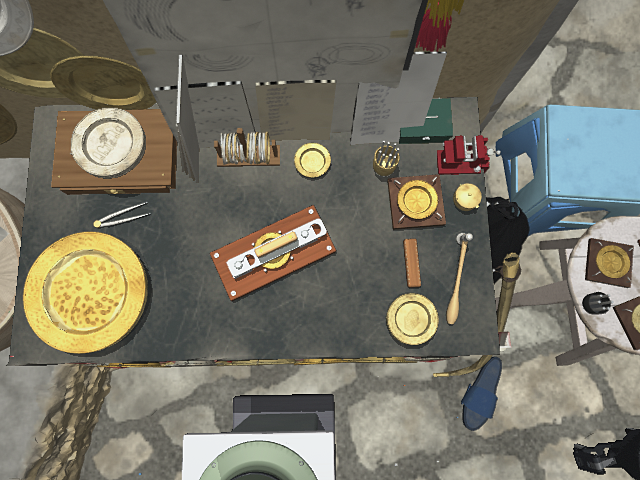

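View pics/scene0.png

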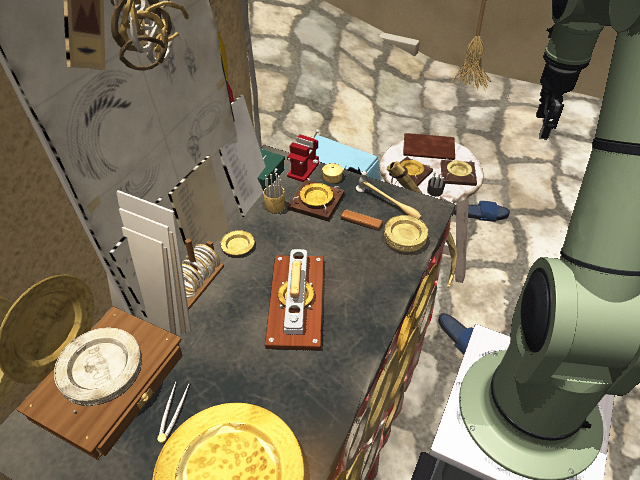

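View pics/wrist0.png

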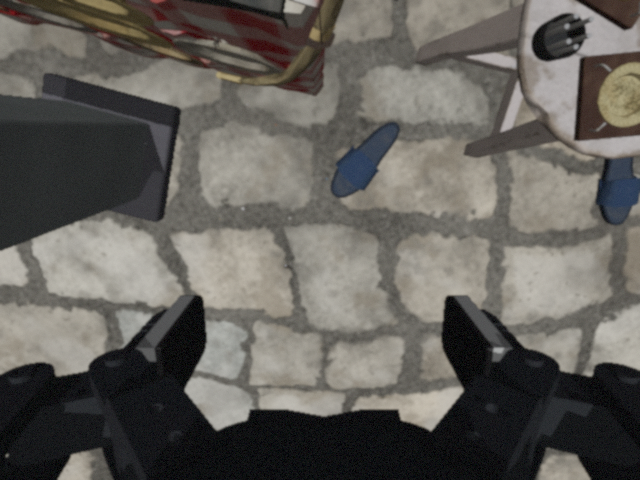

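The top view shows the fixture centred near pixel (273,252), with the hammer near (460,275) and the brush near (412,262). The arm is off to the right of the table. I'll zoom in and measure.

Run:
```python
from h import *
c=dict(np.load('pics/top0.npz'));im=c['pixels'][:,:,::-1]
cv2.imwrite('pics/top0z.png',cv2.resize(im[195:310,200:350],None,fx=5.2,fy=5.2,interpolation=cv2.INTER_CUBIC))
c2=dict(np.load('pics/scene0.npz'));im=c2['pixels'][:,:,::-1]
cv2.imwrite('pics/scene0z.png',cv2.resize(im[240:355,250:345],None,fx=5.2,fy=5.2,interpolation=cv2.INTER_CUBIC))
for n,k in (('top',c),('scene',c2)):
    P=pts(k).reshape(-1,3)
    m=(np.abs(P[:,0]-560)<180)&(np.abs(P[:,1])<250)
    Q=P[m]
    for lo,hi in((12,24),(40,48),(58,90)):
        q=Q[(Q[:,2]>lo)&(Q[:,2]<hi)]
        # keep near cluster
        med=np.median(q,0); q=q[np.linalg.norm(q[:,:2]-med[:2],axis=1)<150]
        r=cv2.minAreaRect(q[:,:2].astype(np.float32)); print(n,lo,len(q),r,np.median(q[:,2]))
        print(cv2.boxPoints(r).round(1).tolist())
```

```text
top 12 3845 ((537.0391235351562, -33.25544738769531), (121.25659942626953, 260.2214050292969), 24.278865814208984) 17.40727278301102
[[428.29998779296875, 60.400001525878906], [535.2999877929688, -176.8000030517578], [645.7999877929688, -126.9000015258789], [538.7999877929688, 110.30000305175781]]
top 40 996 ((542.8987426757812, -44.34223937988281), (40.712242126464844, 227.88356018066406), 24.519662857055664) 42.85580164184417
[[477.1000061035156, 50.900001525878906], [571.7000122070312, -156.5], [608.7000122070312, -139.60000610351562], [514.0999755859375, 67.80000305175781]]
top 58 447 ((542.7697143554688, -44.42451858520508), (20.88498306274414, 95.23200225830078), 24.9451961517334) 77.36174878635383
[[513.2000122070312, -5.699999809265137], [553.4000244140625, -92.0], [572.2999877929688, -83.19999694824219], [532.2000122070312, 3.200000047683716]]
scene 12 2886 ((532.0450439453125, -23.441329956054688), (120.28528594970703, 243.4741973876953), 24.40900993347168) 18.27904592133998
[[427.0, 62.599998474121094], [527.5999755859375, -159.1999969482422], [637.0999755859375, -109.4000015258789], [536.5, 112.30000305175781]]
scene 40 824 ((540.1432495117188, -40.176734924316406), (40.15325927734375, 226.3778533935547), 24.533180236816406) 43.50878673577386
[[474.8999938964844, 54.5], [568.9000244140625, -151.5], [605.4000244140625, -134.8000030517578], [511.3999938964844, 71.0999984741211]]
scene 58 449 ((734.6405029296875, 92.99627685546875), (52.88657760620117, 232.3860321044922), 12.683487892150879) 68.79819765984288
[[683.2999877929688, 200.5], [734.4000244140625, -26.200000762939453], [786.0, -14.600000381469727], [734.9000244140625, 212.1999969482422]]
```

View pics/top0z.png

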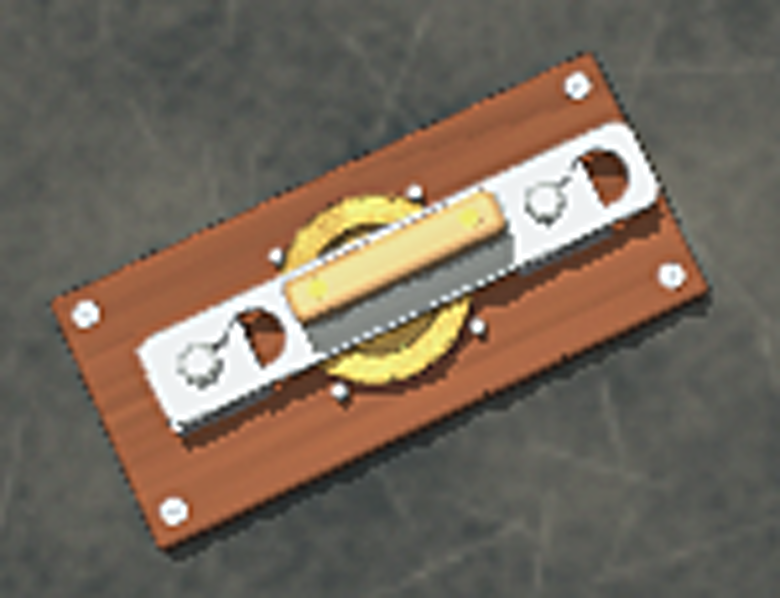

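View pics/scene0z.png

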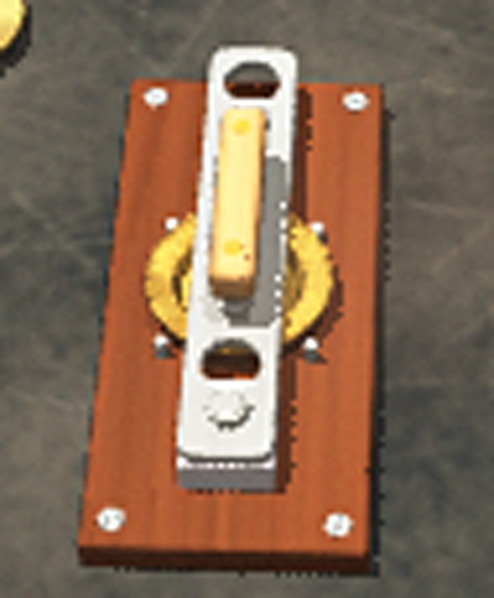

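```bash
cat >> h.py <<'E'
from scipy.spatial.transform import Rotation as Ro
def to(x,y,z,a=None):
    s=state();R=Ro.from_rotvec(s['orientation']).as_matrix()
    d=R.T@(np.array([x,y,z])-s['eef_pos'])/10
    cur=np.degrees(np.arctan2(R[1,0],R[0,0]))
    tw=0 if a is None else (cur-a+180)%360-180
    print('t',s['t'],'pos',s['eef_pos'].round(2),'a',round(cur,2),'tilt',np.degrees(np.arccos(-R[2,2])).round(2),'-> cm',d.round(3),'twist',tw.round(2),'F',s['ft_force'].round(1),'gap',round(s['finger_gap'],1),'j',s['joints'].round(2))
E
python3 -c "
from h import *
to(543,-44,230,114.4)"
```

```text
t 0.15 pos [ 159.26 -604.1   230.87] a 14.77 tilt 0.05 -> cm [ 51.385 -44.377   0.123] twist -99.63 F [0.8 0.1 0.3] gap 85.2 j [ 1.24  0.52 -0.04  1.6   0.02  1.02 -0.11]
```

Request:
{"name": "carry_out", "arguments": {
  "commands": [
    {"dx": 3, "dy": -2.6, "dz": -0.5, "twist": -6},
    {"dx": 6, "dy": -5.2, "dz": -1, "twist": -12},
    {"dx": 9, "dy": -7.8, "dz": -1, "twist": -18},
    {"dx": 12, "dy": -10.4, "dz": -1, "twist": -24},
    {"dx": 15, "dy": -13, "dz": -1, "twist": -30},
    {"dx": 18, "dy": -15.6, "dz": -1, "twist": -36},
    {"dx": 21, "dy": -18.2, "dz": -1, "twist": -42},
    {"dx": 24, "dy": -20.8, "dz": -1, "twist": -48},
    {"dx": 27, "dy": -23.4, "dz": -1, "twist": -54},
    {"dx": 27, "dy": -23.4, "dz": -1, "twist": -54}
  ],
  "grip": 1
}}

```text
t: 0.98
eef_pos: [364.6, -303.1, 241.4]
orientation: [-2.579, -1.793, -0.004]
ft_force: [0.2, 0.9, 0.3]
finger_gap: 85.4
```

```bash
python3 -c "
from h import *
to(543,-44,200,114.4)"
```

```text
t 0.9833 pos [ 364.6  -303.14  241.4 ] a 69.62 tilt 0.15 -> cm [30.494  7.695  4.224] twist -44.78 F [0.2 0.9 0.3] gap 85.4 j [ 0.88  0.29 -0.38  1.96  0.13  0.92  0.08]
```

Request:
{"name": "carry_out", "arguments": {
  "commands": [
    {"dx": 3.4, "dy": 0.9, "dz": 0, "twist": -5},
    {"dx": 6.8, "dy": 1.7, "dz": 0, "twist": -10},
    {"dx": 10.2, "dy": 2.6, "dz": 0, "twist": -15},
    {"dx": 13.6, "dy": 3.4, "dz": 0.5, "twist": -20},
    {"dx": 17, "dy": 4.3, "dz": 1, "twist": -25},
    {"dx": 20.4, "dy": 5.1, "dz": 2, "twist": -30},
    {"dx": 23.8, "dy": 6, "dz": 3, "twist": -35},
    {"dx": 27.2, "dy": 6.9, "dz": 4, "twist": -40},
    {"dx": 30.5, "dy": 7.7, "dz": 4.2, "twist": -44.8},
    {"dx": 30.5, "dy": 7.7, "dz": 4.2, "twist": -44.8}
  ]
}}

```text
t: 1.82
eef_pos: [545.3, -37.7, 199.5]
orientation: [-1.685, -2.65, -0.009]
ft_force: [-1.0, 1.2, 0.2]
finger_gap: 85.7
```

```bash
python3 -c "
from h import *
to(543,-44,200,114.4)
c=snap('wrist','w1');c=snap('top','t1')
to(543,-44,200,114.4)"
```

```text
t 1.8167 pos [545.29 -37.7  199.49] a 115.09 tilt 0.35 -> cm [-0.473 -0.474 -0.055] twist 0.69 F [-1.   1.2  0.2] gap 85.7 j [ 0.41  0.49 -0.61  1.82  0.34  0.93  0.09]
t 1.9167 pos [543.22 -42.78 199.68] a 114.53 tilt 0.17 -> cm [-0.102 -0.071 -0.032] twist 0.13 F [-1.  -0.4 -0.3] gap 85.3 j [ 0.42  0.49 -0.61  1.82  0.34  0.93  0.09]
```

View pics/w1.png

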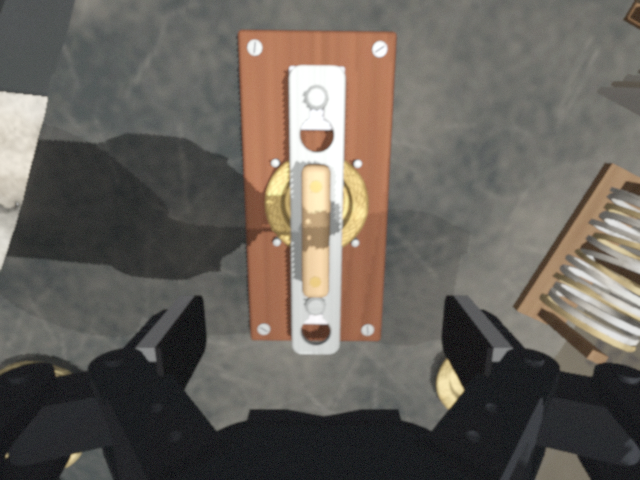

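The wrist view shows the bar vertical in the picture, with the jaws straddling it left and right. The handle is near (316,230), the far stud at (316,97) and its wide hole at (316,138). I'll retake it now that the arm is still.

Run:
```python
from h import *
c=snap('wrist','w2')
P=pts(c)[:380]
Q=P.reshape(-1,3)
m=(np.abs(Q[:,0]-540)<160)&(np.abs(Q[:,1]+40)<160); Q=Q[m]
a=np.radians(114.4);ux=np.array([np.cos(a),np.sin(a)])
R={}
for lo,hi in((12,24),(39,47),(66,90)):
    q=Q[(Q[:,2]>lo)&(Q[:,2]<hi)]
    q=q[np.linalg.norm(q[:,:2]-np.median(q,0)[:2],axis=1)<150]
    r=cv2.minAreaRect(q[:,:2].astype(np.float32));print(lo,len(q),r,np.median(q[:,2]));R[lo]=np.array(r[0])
uy=np.array([-ux[1],ux[0]])
for k in (39,66):print(k,(R[k]-R[12])@ux,(R[k]-R[12])@uy)
# stud heads: project bar points
def proj(X):
    f=240/np.tan(np.radians(float(c['vertical_fov']))/2);p=c['R']@X+c['t'];return p[0]/p[2]*f+c['cx'],p[1]/p[2]*f+c['cy']
for n,x in(('sa',80),('sb',-80)):
    print(n,proj(np.array([*(R[12]+x*ux),50.5])))
for n,x in(('wa',67),('wb',-93)):
    print(n,proj(np.array([*(R[39]+x*ux),43])))
im=c['pixels'][:,:,::-1];cv2.imwrite('pics/w2z.png',cv2.resize(im[20:380,220:420],None,fx=1.66,fy=1.66,interpolation=cv2.INTER_CUBIC))
to(*R[39],50,114.4)
```

```text
12 26345 ((533.8779296875, -25.449752807617188), (120.2899169921875, 241.2962188720703), 24.529582977294922) 18.819700852081237
39 8633 ((543.2583618164062, -45.19056701660156), (40.13105010986328, 228.00039672851562), 24.509267807006836) 43.81284255088438
66 3777 ((542.8487548828125, -44.60999298095703), (19.816722869873047, 94.96138000488281), 25.002365112304688) 79.40233632903667
39 -21.85273501725212 -0.38758847302152183
66 -21.154805290347916 -0.2544038372106394
sa (np.float64(321.71731281146407), np.float64(76.1110282579244))
sb (np.float64(321.59163000276175), np.float64(290.87362076172985))
wa (np.float64(322.2539012119058), np.float64(128.28681681333256))
wb (np.float64(322.0666577250796), np.float64(325.8697653661074))
t 1.9667 pos [542.81 -44.05 199.87] a 114.41 tilt 0.13 -> cm [-0.148 -0.028 14.987] twist 0.01 F [ 0.3 -0.8 -0.4] gap 85.2 j [ 0.42  0.49 -0.61  1.82  0.34  0.93  0.09]
```

View pics/w2z.png

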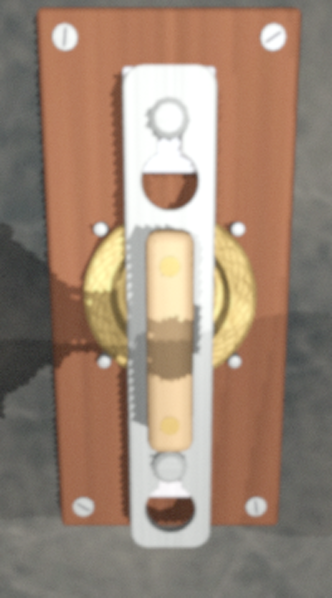

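Run:
```python
from h import *
c=dict(np.load('pics/w2.npz'))
P=pts(c)[:380]
Q=P.reshape(-1,3)
a=np.radians(114.45);ux=np.array([np.cos(a),np.sin(a)]);uy=np.array([-ux[1],ux[0]])
c0=np.array([537,-33]); d=Q[:,:2]-c0
m=(np.abs(d@ux)<150)&(np.abs(d@uy)<80);Q=Q[m];R={}
for lo,hi in((12,24),(39,47),(66,90)):
    q=Q[(Q[:,2]>lo)&(Q[:,2]<hi)]
    r=cv2.minAreaRect(q[:,:2].astype(np.float32));print(lo,len(q),r);R[lo]=np.array(r[0])
for k in (39,66):print(k,(R[k]-R[12])@ux,(R[k]-R[12])@uy)
# studs heads by depth
d=Q[:,:2]-R[39]; s=(Q[:,2]>49)&(Q[:,2]<56)
for sg in(1,-1):
    q=Q[s&(np.abs(d@ux-sg*88)<25)&(np.abs(d@uy)<15)] if sg>0 else Q[s&(np.abs(d@ux+68)<20)&(np.abs(d@uy)<15)]
    if len(q): e=q[:,:2]-R[39];print(sg,len(q),np.c_[e@ux,e@uy].mean(0),np.ptp(e@ux),np.median(q[:,2]))
```

```text
12 28695 ((537.5509643554688, -33.49851989746094), (120.2899169921875, 258.99078369140625), 24.529582977294922)
39 8633 ((543.2583618164062, -45.19056701660156), (40.13105010986328, 228.00039672851562), 24.509267807006836)
66 3777 ((542.8487548828125, -44.60999298095703), (19.816722869873047, 94.96138000488281), 25.002365112304688)
39 -13.005823283522954 -0.35624756994623946
66 -12.307777596865028 -0.2236720433551021
1 441 [92.67211365  0.42926586] 15.926915816482648 50.91491664183424
-1 302 [-66.41877759   0.27347508] 16.429016851805862 50.98542950240319
```

Request:
{"name": "carry_out", "arguments": {
  "commands": [
    {"dx": -0.1, "dz": 2},
    {"dx": -0.1, "dz": 4},
    {"dx": -0.1, "dz": 6},
    {"dx": -0.1, "dz": 8},
    {"dx": -0.1, "dz": 10},
    {"dx": -0.1, "dz": 12},
    {"dx": -0.1, "dz": 13.5},
    {"dx": -0.1, "dz": 14},
    {"dx": -0.1, "dz": 14},
    {"dx": -0.1, "dz": 14}
  ]
}}

```text
$.commands[0]: bad value
```

```bash
python3 -c "
from h import *
to(542.9,-44.8,50.5,114.5)
snap('wrist','w3')
"
```

```text
t 1.9667 pos [542.81 -44.05 199.87] a 114.41 tilt 0.13 -> cm [-0.097 -0.044 14.937] twist -0.09 F [ 0.3 -0.8 -0.4] gap 85.2 j [ 0.42  0.49 -0.61  1.82  0.34  0.93  0.09]
```

View pics/w3.png

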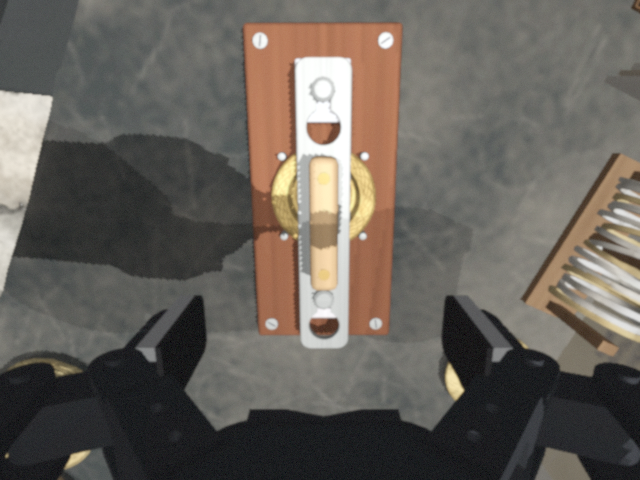

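The call was refused because every row needs all four keys. The picture is unchanged, with the handle near (323,222).

Request:
{"name": "carry_out", "arguments": {
  "commands": [
    {"dx": -0.1, "dy": 0, "dz": 2, "twist": 0},
    {"dx": -0.1, "dy": 0, "dz": 4, "twist": 0},
    {"dx": -0.1, "dy": 0, "dz": 6, "twist": 0},
    {"dx": -0.1, "dy": 0, "dz": 8, "twist": 0},
    {"dx": -0.1, "dy": 0, "dz": 10, "twist": 0},
    {"dx": -0.1, "dy": 0, "dz": 12, "twist": 0},
    {"dx": -0.1, "dy": 0, "dz": 13.5, "twist": 0},
    {"dx": -0.1, "dy": 0, "dz": 14, "twist": 0},
    {"dx": -0.1, "dy": 0, "dz": 14, "twist": 0},
    {"dx": -0.1, "dy": 0, "dz": 14, "twist": 0}
  ]
}}

```text
t: 2.85
eef_pos: [543.4, -46.0, 60.8]
orientation: [1.704, 2.639, 0.003]
ft_force: [0.0, 0.2, 0.1]
finger_gap: 85.3
```

```bash
python3 -c "
from h import *
snap('wrist','w4')
to(542.9,-44.8,50.5,114.5)
"
```

```text
t 2.9 pos [543.67 -45.89  61.1 ] a 114.29 tilt 0.15 -> cm [ 0.13  -0.028  1.06 ] twist -0.21 F [ 0.1  0.1 -0.4] gap 85.2 j [ 0.33  0.68 -0.49  1.92  0.5   0.66 -0.05]
```

View pics/w4.png

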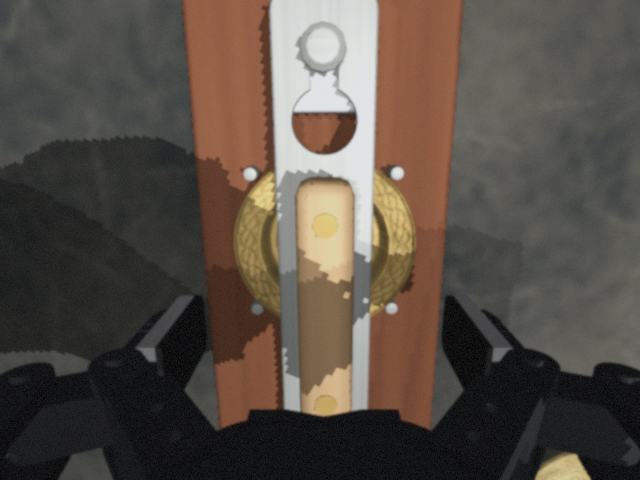

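The handle (x about 325) is centred between the fingers. Next is the last 1 cm down, then closing.

Request:
{"name": "carry_out", "arguments": {
  "commands": [
    {"dx": 0.1, "dy": 0, "dz": 0.5, "twist": -0.2},
    {"dx": 0.1, "dy": 0, "dz": 1.0, "twist": -0.2},
    {"dx": 0.1, "dy": 0, "dz": 1.0, "twist": -0.2},
    {"dx": 0.1, "dy": 0, "dz": 1.0, "twist": -0.2}
  ]
}}

```text
t: 3.23
eef_pos: [543.1, -45.0, 51.0]
orientation: [1.699, 2.641, 0.003]
ft_force: [0.0, -1.1, 0.3]
finger_gap: 85.2
```

Request:
{"name": "carry_out", "arguments": {
  "commands": [
    {"dx": 0, "dy": 0, "dz": 0, "twist": 0},
    {"dx": 0, "dy": 0, "dz": 0, "twist": 0},
    {"dx": 0, "dy": 0, "dz": 0, "twist": 0},
    {"dx": 0, "dy": 0, "dz": 0, "twist": 0},
    {"dx": 0, "dy": 0, "dz": 0, "twist": 0},
    {"dx": 0, "dy": 0, "dz": 0, "twist": 0},
    {"dx": 0, "dy": 0, "dz": 0, "twist": 0},
    {"dx": 0, "dy": 0, "dz": 0, "twist": 0},
    {"dx": 0, "dy": 0, "dz": 0, "twist": 0},
    {"dx": 0, "dy": 0, "dz": 0, "twist": 0}
  ],
  "grip": 0
}}

```text
t: 4.07
eef_pos: [543.2, -45.0, 51.2]
orientation: [1.699, 2.641, 0.003]
ft_force: [-2.2, 0.4, 4.3]
finger_gap: 19.2
```

```bash
python3 -c "
from h import *
snap('wrist','w5')
to(542.9,-44.8,50.5,114.5)
"
```

```text
t 4.1167 pos [543.18 -44.98  51.16] a 114.49 tilt 0.13 -> cm [ 0.028 -0.018  0.066] twist -0.01 F [-1.2  0.1  6.6] gap 18.9 j [ 0.32  0.7  -0.48  1.92  0.52  0.64 -0.06]
```

View pics/w5.png

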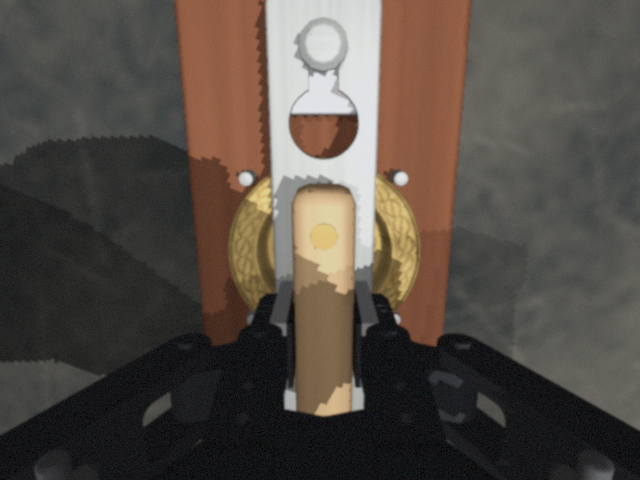

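Request:
{"name": "carry_out", "arguments": {
  "commands": [
    {"dx": 0.3, "dy": 0, "dz": 0, "twist": 0},
    {"dx": 0.6, "dy": 0, "dz": 0, "twist": 0},
    {"dx": 0.9, "dy": 0, "dz": 0, "twist": 0},
    {"dx": 1.2, "dy": 0, "dz": 0, "twist": 0},
    {"dx": 1.5, "dy": 0, "dz": 0, "twist": 0},
    {"dx": 1.8, "dy": 0, "dz": 0, "twist": 0},
    {"dx": 2.1, "dy": 0, "dz": 0, "twist": 0},
    {"dx": 2.4, "dy": 0, "dz": 0, "twist": 0},
    {"dx": 2.4, "dy": 0, "dz": 0, "twist": 0},
    {"dx": 2.4, "dy": 0, "dz": 0, "twist": 0}
  ]
}}

```text
t: 4.95
eef_pos: [533.0, -22.3, 51.2]
orientation: [1.699, 2.642, 0.004]
ft_force: [-2.0, 3.6, 5.0]
finger_gap: 19.1
```

```bash
cat > m.py <<'E'
from h import *
import sys
n=sys.argv[1]
a=np.radians(114.5);ux=np.array([np.cos(a),np.sin(a)])
t=np.array([543.18,-44.98])+25.8*ux
c=snap('wrist',n);to(*t,51.2,114.5)
F=np.array([537.3,-33.4]);uy=np.array([-ux[1],ux[0]])
Q=pts(c)[:380].reshape(-1,3);d=Q[:,:2]-F;d=np.c_[d@ux,d@uy]
b=(np.abs(d[:,1])<30)&(d[:,0]>55)&(d[:,0]<160)
s=b&(Q[:,2]>48)&(Q[:,2]<56)&(np.abs(d[:,1])<15);print('stud',d[s].mean(0),np.ptp(d[s],0),s.sum())
e=b&(Q[:,2]>40)&(Q[:,2]<47);print('bar end',d[e,0].max()-114,'y',d[e,1].min(),d[e,1].max(),np.median(Q[e,2]))
E
python3 m.py w6
```

```text
t 5.0 pos [533.03 -22.43  51.2 ] a 114.53 tilt 0.15 -> cm [ 0.108 -0.011 -0.   ] twist 0.03 F [-2.5  3.5  5.8] gap 19.0 j [ 0.28  0.69 -0.48  1.95  0.52  0.63 -0.11]
stud [79.69204404 -0.28051901] [16.67061142 16.67371797] 1797
bar end 5.690622068141536 y -20.62562823760324 19.65710821555658 43.81767106369592
```

View pics/w6.png

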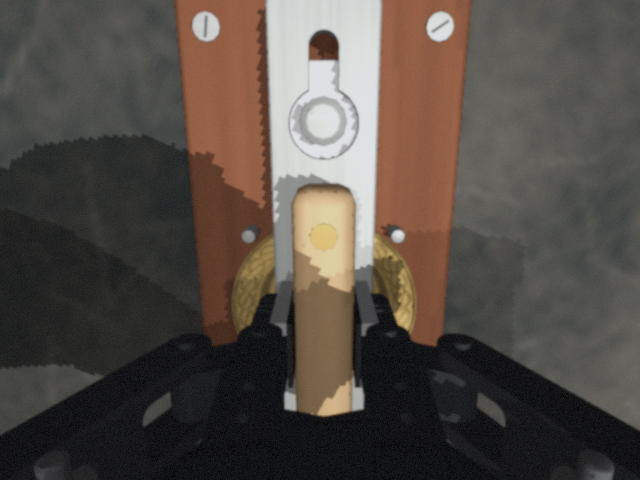

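The stud head at (324,121) now stands in the wide ring centred near (323,124). I'll check the two in metric at their own heights.

Run:
```python
from h import *
c=dict(np.load('pics/w6.npz'));im=c['pixels'][:,:,::-1]
cv2.imwrite('pics/w6z.png',cv2.resize(im[70:180,260:390],None,fx=5,fy=5,interpolation=cv2.INTER_CUBIC))
f=240/np.tan(np.radians(float(c['vertical_fov']))/2)
a=np.radians(114.5);ux=np.array([np.cos(a),np.sin(a)]);uy=np.array([-ux[1],ux[0]]);F=np.array([537.3,-33.4])
def at(u,v,z):
    d=c['R'].T@np.array([(u-c['cx'])/f,(v-c['cy'])/f,1]);o=-c['R'].T@c['t'];p=(o+d*(z-o[2])/d[2])[:2]-F;return p@ux,p@uy
print([np.round(at(323,v,43.4),2) for v in(88,90,124,157,159)],at(289,124,43.4),at(357,124,43.4))
# radial profile of depth along col 323
P=pts(c)
for v in range(60,180,3):print(v,P[v,323].round(1), c['pixels'][v,323])
```

```text
[array([91.09, -0.44]), array([90.41, -0.44]), array([78.61, -0.44]), array([66.66, -0.43]), array([65.92, -0.43])] (np.float64(78.61074143076068), np.float64(12.078173059174393)) (np.float64(78.61661718693242), np.float64(-12.951898699282689))
60 [495.6  59.1  36.2] [167 161 161]
63 [496.1  58.   37.9] [221 224 227]
66 [496.5  57.2  37.1] [222 224 228]
69 [497.   56.   38.5] [222 224 227]
72 [497.4  55.3  37.2] [222 224 228]
75 [497.9  54.2  38.1] [223 225 228]
78 [498.2  53.3  37.3] [222 225 228]
81 [498.7  52.4  37.6] [223 225 228]
84 [499.1  51.5  37. ] [223 225 228]
87 [499.6  50.5  37.5] [223 225 228]
90 [500.   49.5  38.1] [223 225 228]
93 [500.5  48.4  39.1] [222 225 228]
96 [501.2  46.8  48.9] [193 195 196]
99 [501.6  45.9  49.1] [167 169 166]
102 [502.1  45.   50.4] [179 181 178]
105 [502.5  44.   51.5] [217 219 218]
108 [502.9  43.2  50.1] [223 225 224]
111 [503.3  42.2  50.9] [222 225 223]
114 [503.7  41.3  52.1] [223 225 224]
117 [504.2  40.4  52. ] [223 225 227]
120 [504.6  39.5  52.1] [222 225 223]
123 [505.   38.6  51.7] [221 224 222]
126 [505.4  37.7  51.2] [221 223 221]
129 [505.8  36.7  51.2] [223 225 223]
132 [506.2  35.8  52.4] [220 224 221]
135 [506.6  34.9  52.7] [221 224 222]
138 [507.1  34.   51.5] [197 200 198]
141 [507.5  33.   50.5] [168 170 167]
144 [508.   32.   48.9] [165 166 165]
147 [508.7  30.5  36.8] [221 223 226]
150 [509.1  29.5  38.2] [224 226 229]
153 [509.6  28.4  37.4] [223 225 228]
156 [510.1  27.4  37. ] [207 208 212]
159 [510.4  26.7  42.2] [169 170 169]
162 [510.8  25.8  43.4] [222 224 221]
165 [511.3  24.8  44.2] [221 223 221]
168 [511.7  23.8  44.3] [222 224 222]
171 [512.2  22.7  43.4] [222 223 221]
174 [512.6  21.8  45. ] [221 223 221]
177 [513.1  20.7  44. ] [215 218 216]
```

View pics/w6z.png

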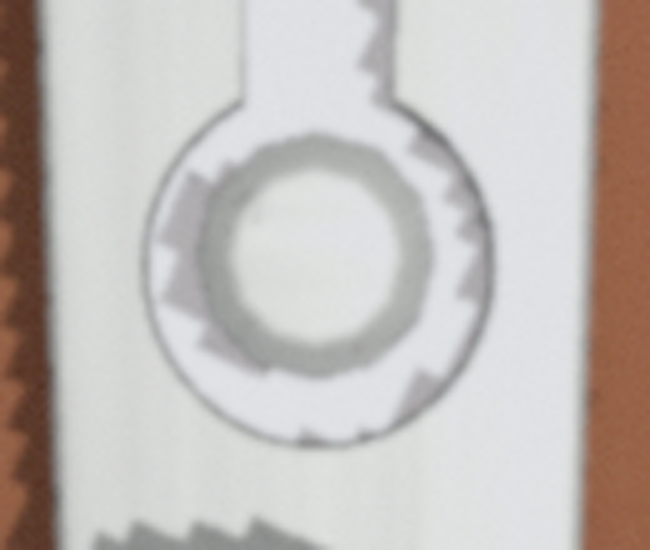

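The measured hole centre is about 1 mm short, so I'll add 1 mm and then start the straight lift.

Request:
{"name": "carry_out", "arguments": {
  "commands": [
    {"dx": 0.1, "dy": 0, "dz": 0, "twist": 0},
    {"dx": 0.1, "dy": 0, "dz": 0, "twist": 0},
    {"dx": 0.1, "dy": 0, "dz": 0, "twist": 0}
  ]
}}

```text
t: 5.25
eef_pos: [532.6, -21.5, 51.2]
orientation: [1.699, 2.642, 0.004]
ft_force: [-1.0, 0.3, 2.8]
finger_gap: 19.1
```

Request:
{"name": "carry_out", "arguments": {
  "commands": [
    {"dx": 0, "dy": 0, "dz": -0.2, "twist": 0},
    {"dx": 0, "dy": 0, "dz": -0.4, "twist": 0},
    {"dx": 0, "dy": 0, "dz": -0.6, "twist": 0},
    {"dx": 0, "dy": 0, "dz": -0.6, "twist": 0}
  ]
}}

```text
t: 5.58
eef_pos: [532.7, -21.6, 57.5]
orientation: [1.699, 2.642, 0.004]
ft_force: [0.2, -0.7, -2.7]
finger_gap: 19.5
```

```bash
python3 m.py w7
python3 - <<'E'
from h import *
c=dict(np.load('pics/w7.npz'));P=pts(c)
q=P[20:330,270:295].reshape(-1,3);r=P[20:330,360:378].reshape(-1,3)
for v in range(10,330,40):print(v,np.median(P[v:v+10,272:284,2]).round(1),np.median(P[v:v+10,362:374,2]).round(1))
E
```

```text
t 5.6333 pos [532.68 -21.63  57.35] a 114.52 tilt 0.16 -> cm [ 0.019 -0.014  0.615] twist 0.02 F [ 0.2  0.5 -2.4] gap 19.0 j [ 0.28  0.67 -0.49  1.95  0.51  0.64 -0.1 ]
stud [90.70145556  0.26999864] [65.325073   29.99605778] 11518
bar end -2.7827894060027916 y -13.696552626747582 12.416615249293363 45.604427071797915
10 50.2 50.1
50 50.1 50.1
90 50.3 50.2
130 50.0 50.1
170 50.1 50.2
210 50.1 50.2
250 50.0 50.1
290 72.9 74.3
```

View pics/w7.png

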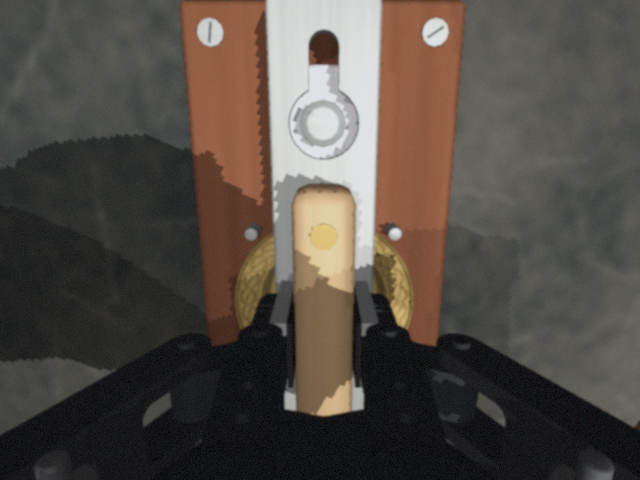

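The stud head stays centred in the hole at (323,122). The bar is up about 6 mm and level, and its weight (about 2.5 N) is on the gripper. I'll go on lifting.

Request:
{"name": "carry_out", "arguments": {
  "commands": [
    {"dx": 0, "dy": 0, "dz": -0.4, "twist": 0},
    {"dx": 0, "dy": 0, "dz": -0.8, "twist": 0},
    {"dx": 0, "dy": 0, "dz": -1.3, "twist": 0},
    {"dx": 0, "dy": 0, "dz": -1.8, "twist": 0},
    {"dx": 0, "dy": 0, "dz": -2.3, "twist": 0},
    {"dx": 0, "dy": 0, "dz": -3, "twist": 0},
    {"dx": 0, "dy": 0, "dz": -3.7, "twist": 0},
    {"dx": 0, "dy": 0, "dz": -4.4, "twist": 0},
    {"dx": 0, "dy": 0, "dz": -5, "twist": 0},
    {"dx": 0, "dy": 0, "dz": -5, "twist": 0}
  ]
}}

```text
t: 6.47
eef_pos: [533.2, -21.7, 108.7]
orientation: [1.698, 2.641, 0.006]
ft_force: [0.3, -0.1, -2.6]
finger_gap: 19.1
```

Request:
{"name": "carry_out", "arguments": {
  "commands": [
    {"dx": 0, "dy": 0, "dz": -0.7, "twist": 0},
    {"dx": 0, "dy": 0, "dz": -1.4, "twist": 0},
    {"dx": 0, "dy": 0, "dz": -2.1, "twist": 0},
    {"dx": 0, "dy": 0, "dz": -2.8, "twist": 0},
    {"dx": 0, "dy": 0, "dz": -3.4, "twist": 0},
    {"dx": 0, "dy": 0, "dz": -4, "twist": 0},
    {"dx": 0, "dy": 0, "dz": -4.4, "twist": 0},
    {"dx": 0, "dy": 0, "dz": -4.4, "twist": 0},
    {"dx": 0, "dy": 0, "dz": -4.4, "twist": 0},
    {"dx": 0, "dy": 0, "dz": -4.4, "twist": 0}
  ]
}}

```text
t: 7.3
eef_pos: [532.9, -21.9, 152.5]
orientation: [1.699, 2.641, 0.005]
ft_force: [-0.3, 0.6, -3.0]
finger_gap: 18.9
```

Run:
```python
from h import *
c=snap('wrist','w8');s=snap('scene','s8');snap('top','t8');to(532.7,-21.6,157,114.5);print(np.abs(state()['qvel']).max())
P=pts(c)
for v in range(10,290,40):print(v,np.median(P[v:v+10,272:284,2]).round(1),np.median(P[v:v+10,362:374,2]).round(1))
im=s['pixels'][:,:,::-1];cv2.imwrite('pics/s8z.png',cv2.resize(im[180:370,220:380],None,fx=3.1,fy=3.1))
```

```text
t 7.45 pos [532.86 -21.79 152.39] a 114.51 tilt 0.21 -> cm [ 0.024 -0.005 -0.461] twist 0.01 F [ 0.4  0.3 -3.4] gap 18.7 j [ 0.36  0.53 -0.58  1.9   0.39  0.82  0.  ]
0.003052460872290133
10 145.0 145.1
50 145.1 145.1
90 145.1 145.1
130 145.0 145.3
170 145.0 145.2
210 145.0 145.2
250 144.8 145.2
```

View pics/w8.png

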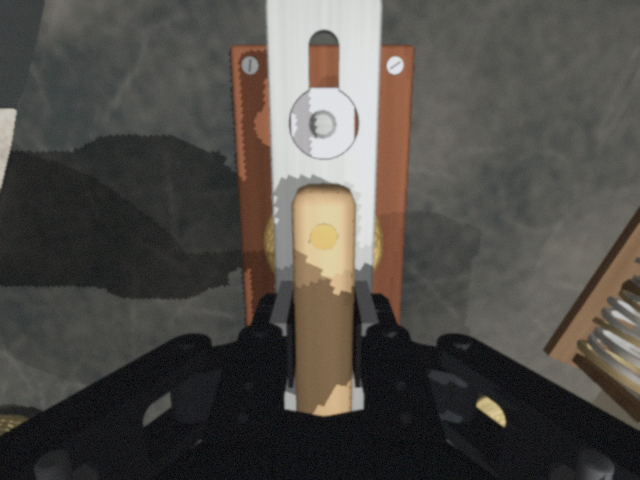

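View pics/s8z.png

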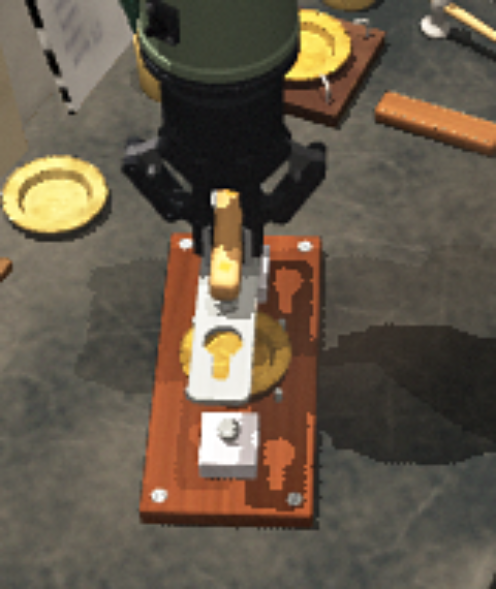

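The wrist view shows the bar level, with its top near z 145. The stud is visible through the wide hole at (323,124), and in the scene view the dish still lies between its pins under the bar. I'm handing it in.

```bash
python3 -c "
from rig import sign_off
print(sign_off())"
```

```text
the job is handed in; nothing more can be done
None
```

The bar is off the studs and I handed the job in at about 7.5 s with the gripper still holding it level, about 10 cm above where it lay. No verdict was reported.

- **What I did:** I gripped the wooden handle across its sides and slid the bar about 25 mm towards the fixture's +x. Once the stud head I could see stood centred in its wide hole, I lifted it straight up.
- **Bar:** The steel's top measures 145 mm, level to about 0.4 mm everywhere I could see it, which puts the underside about 138 mm above the table. Its middle is about 13 mm along from the fixture's middle.
- **Grip:** The fingers stand 19 mm apart on the 20 mm handle, carrying about 3 N, and joint speeds are practically zero.
- **Dish:** It still looks in place between its pins. I judged this by eye and did not measure it to the millimetre.
- **Hammer and brush:** The arm touched neither.
- **Checks that failed or fell short:**
    - One move call was refused for missing keys; nothing moved.
    - My bar-end measurement after the slide was useless because the end was out of view, so I used the hole and stud position instead.
    - Only the +x stud was visible while sliding. The other was hidden by the gripper, but the lift met no resistance.

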